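# Stack the finch's pedestal in the assembly nest

## Task

Take the cover off the assembly nest and lean it on the bench, grip bar side up and towards you, against the bare stretch of the iron strip. Then build the finch's pedestal level and squarely in the nest's pocket: the walnut plinth first, every boxwood spacer that is on the bench next, and the gilt disc centred on top. Last, stand the pressing weight upright in the middle of the disc, and leave the perch, the finch and the mallet where they are.

Things in the scene. Friction and masses are not known exactly. Their poses are not given: they have to be found in the camera images.
- nest: assembly nest screwed to the bench: dark iron base 120 x 120 x 12 mm, four brass corner angles (75 mm overall) bounding a square pocket 59 x 59 mm. Walls rise straight to 64 mm above the bench, then flare into lead-in lips, crest at 73 mm. Each side has a finger gap 33 mm wide, open outwards, down to the base. Origin: centre of underside; x, y along the pocket's sides, z up
- pocket (a point): the centre of the pocket's floor, 12 mm above the bench; axes as the nest
- cover: the nest's cover: brown wooden board 96 x 96 x 8 mm, green felt below, with a dark grip bar on top in the middle: 70 mm long along its y, 14 mm wide along its x, rising from 8 to 32 mm above the underside; 0.14 kg. At first it lies loose on the lips of the nest, over the pocket. Origin: centre of its underside; z up through the grip bar
- strip: magnetic strip fixed at the back of the bench: brown wooden upright 580 mm long (its y), 18 mm thick, 100 mm high, with a dark iron bar from 40 to 90 mm above the bench on its front; the bar's face is 15 mm in front of the origin (its -x, towards the robot). Tweezers, a blued arbor and a screwdriver hang where its y is below -0.08 m. Origin: centre of the underside
- bare (a point): the middle of the strip's bare stretch: on the front face of the iron bar, 65 mm above the bench; the bare stretch reaches some 130 mm to either side along the strip's y. x points away from the robot, out of the back of the strip
- plinth: the bottom part of the pedestal: dark walnut block with brass lines and a dark bore, 56 x 56 x 24 mm high, 0.22 kg nominal. Origin: centre of its underside, x and y along its sides
- spacer1: a boxwood spacer: pale yellow square plate 56 x 56 x 10 mm thick with a dark round inlay; the spacers are alike. Two to four are there. Origin: centre of its underside, x and y along its sides
- spacer2: a boxwood spacer: pale yellow square plate 56 x 56 x 10 mm thick with a dark round inlay; the spacers are alike. Two to four are there. Origin: centre of its underside, x and y along its sides
- spacer3: a boxwood spacer: pale yellow square plate 56 x 56 x 10 mm thick with a dark round inlay; the spacers are alike. Two to four are there. Origin: centre of its underside, x and y along its sides
- spacer4: a boxwood spacer: pale yellow square plate 56 x 56 x 10 mm thick with a dark round inlay; the spacers are alike. Two to four are there. Origin: centre of its underside, x and y along its sides
- disc: the pedestal's top: round gilt disc, 56 mm across, 10 mm thick. Origin: centre of its underside, z up
- weight: the pressing weight: dark steel cylinder 46 mm across, 30 mm high, with a brass knob 24 mm across above it, from 32 to 56 mm above the underside; 0.4 kg nominal. Origin: centre of its underside, z up
- perch: bystander: gilt brass perch, round foot 56 mm across, 100 mm high with a crossbar 82 mm long. Origin: centre of its underside
- finch: bystander: green tin finch on a small round foot, about 100 mm long, 66 mm high. Origin: centre of its underside
- mallet: bystander: boxwood mallet lying flat, head 80 x 44 x 44 mm, handle 150 mm long along its y. Origin: centre of the head's underside
Not all that is in view belongs to the job. Leave any pink look-alike of the spacer2 alone. Several things have the shape of the plinth; the one meant has the colours described above.

How it is judged:
By the outcome, as a careful person would: the job done as asked, in the order asked, and still so for the second after the job is handed in, with the robot touching nothing.
Of spacer1, spacer2, spacer3, spacer4 only 2 to 4 are there at a start; the rules pass over those that are not, and their reading is None.
At some moment in a run one of plinth, spacer1, spacer2, spacer3, spacer4, disc, weight may be knocked a few centimetres aside while the robot is not near it.
Once in a run the grip may slacken for a moment while it holds something.
It also fails if it takes over 210 s, if anything falls off the work surface, if the arm or the gripper's body presses on something with over 40 N, if the wrist force passes 120 N, or if a joint passes its speed limit or range.

## Robot

A 6-joint arm with a two-finger parallel gripper is mounted at the origin on the work surface. World frame = base frame: x ahead of the robot, y to its left, z up, the work surface at z = 0. Lengths are in m, angles in rad, forces in N, time in s.
With the tool pointing down it reaches from about 0.25 to 0.725 m from the base axis. Payload 9.7 kg.
Tool frame: the origin (TCP) lies on the centre line of the jaws, within the pads' length; the fingertips stand 11 mm ahead of it and the grasp point (between the pads) lies 8 mm behind it; z points along the fingers, y is the direction in which the jaws open and shut (so a half turn about z gives the same grasp; the last joint's range is limited). The gripper opens to 85 mm and grips with 20 to 120 N. Pads are 22 mm wide; open, the fingers measure 114 mm over their backs; the gripper's body (76 mm by 85 mm) begins 54 mm behind the grasp point. The pads swing forward as they close: fully open they stand 13 mm farther back than shut.
Start: joints at [0, 0.087, 0.176, 1.66, 0, 1.571], TCP at [0.55, -0, 0.242] pointing down, gripper open.
Joint ranges: [-3.13, 3.13], [-0.85, 1.81], [-1.15, 1.24], [-2.2, 2.28], [-1.44, 1.52], [-3.14, 3.14]. Speed limits (rad/s): [2.22, 2.22, 2.57, 3.14, 3.14, 3.14].

## Interface

Orientations are given as a rotation vector (axis times angle).
In Python, from cell import r gives the robot as it stands. Calls block until the motion is done:
- r.move_to(position, orientation): joint-space move of the TCP to a pose.
- r.line_to(position, rotation=None, speed=0.15, contact_N=None): straight line of the TCP; rotation=None keeps the orientation; speed is the mean speed in m/s. With contact_N (N) it stops when the force on the tool has changed by that much, and returns True; else False.
- r.goto_joints(angles): joint-space move.
- r.gripper_to(opening, strength=None): finger opening in m; strength is the grip in N (None keeps the last); returns when the fingers have stopped.
- r.sleep(seconds).
- r.inverse_kinematics(position, orientation): joint angles nearest the present ones, or None.
- r.read_camera(name): name is "scene" or "side" or "wrist"; returns (picture, depth): 384x512x3 uint8, red, green, blue; 384x512 float32, m along the optical axis (not along the pixel's ray), 0 where there is no reading.
- r.camera_params(name): a dict with "mtx" (3x3 intrinsics, pixels), "origin" and "attitude" of the camera in the world. Camera axes: x right, y down, z forward; pixel columns grow to the right and rows downward; lengths in m; the calibration is good to about 2 mm. A picture is of the moment at which its call begins: read the wrist's pose just before it. camera_params takes no time and is no camera call; for the wrist camera it gives the pose at the moment of the call.
A pose or a line that the arm cannot do raises r.Unreachable and nothing moves.
- r.sign_off(): hands the job in, once; it reports no verdict.
Trained networks look in the newest picture that a camera, given by its name, has taken for a name from the list of things; names that differ only in an ending like _2 or _b are one class to them, and where a whole thing is asked for, a point or a joint stands for the part that bears it (a point fixed in the world has none). Each returns a list of dicts, best first, with "score" (0 to 1); they miss things now and then, are a little off and sometimes report something else, mostly with a low value. They report only what shows in the picture. A call takes as long as a camera call. They do not tell look-alikes from the thing itself.
- r.spot_in(target, camera): "position" ([x, y, z] in m, in world coordinates, good to about 4 mm: the middle of the surface that is visible of it).
- r.place_of(target, camera): "position" ([x, y, z] in m, in world coordinates, good to about 4 mm: a listed point, or the origin of a listed thing).
Readings, each from a call of its own:
- r.current_t(): time.
- r.current_joint_pos(): joint angles.
- r.current_qd(): joint speeds.
- r.current_tau(): joint torques, N m.
- r.current_tcp_pos(): TCP position.
- r.current_ee_rot(): TCP orientation.
- r.current_wrist_force(): force on the tool from outside, world axes, zero at the start.
- r.current_moment(): the same for the moment, N m.
- r.current_gripper_width(): finger opening in m.
Only numpy, scipy, OpenCV 4.12 (cv2) and the standard library are available. Lean on these libraries where they do the work, as an engineer would, in place of code of your own. Each camera call takes 0.05 s, during which the arm holds its last target.

## Working session

There is one attempt and no reset: what is moved stays moved. The work goes in short steps, each a Python script; the robot and the scene stay as the last script left them, time stands still between calls to the robot, and variables do not carry over. Pictures are saved under pics/ and viewed, and the job is handed in when it is done.

```bash
ls; mkdir -p pics; python3 - <<'E'
from cell import r
import cv2, numpy as np
for n in ["scene","side","wrist"]:
    p,d=r.read_camera(n); cv2.imwrite(f"pics/a_{n}.png",cv2.cvtColor(p,cv2.COLOR_RGB2BGR))
    c=r.camera_params(n); print(n,np.round(c["mtx"],1).tolist(),np.round(c["origin"],3),np.round(c["attitude"],3).tolist())
print(r.current_t(), r.current_ee_rot())
E
```

```text
pics
scene [[365.1, 0.0, 253.1], [0.0, 365.1, 194.3], [0.0, 0.0, 1.0]] [0.878 0.296 0.801] [-1.247, -2.541, 0.706]
side [[399.2, 0.0, 257.0], [0.0, 399.2, 200.1], [0.0, 0.0, 1.0]] [0.299 0.731 0.902] [-0.488, 2.806, -1.058]
wrist [[301.5, 0.0, 254.3], [0.0, 301.5, 190.6], [0.0, 0.0, 1.0]] [0.549 0.07  0.374] [2.862, 0.0, 0.0]
0.15 [-2.22091103e+00 -2.22100665e+00  1.11953643e-03]
```

View pics/a_scene.png

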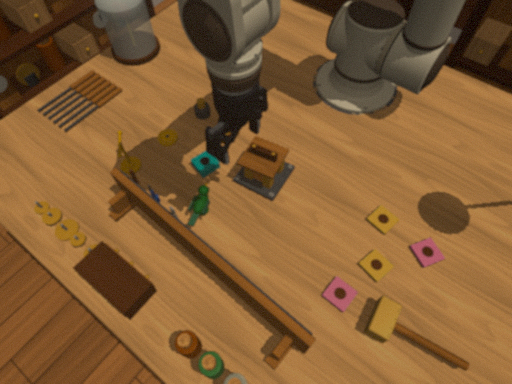

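View pics/a_side.png

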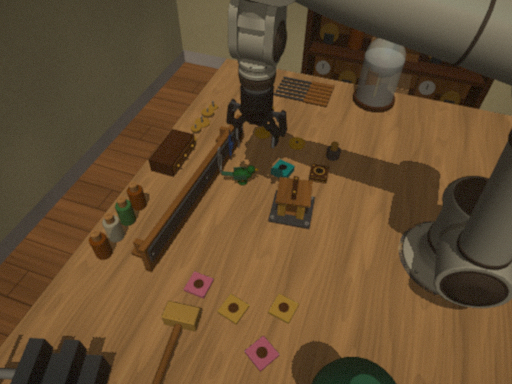

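View pics/a_wrist.png

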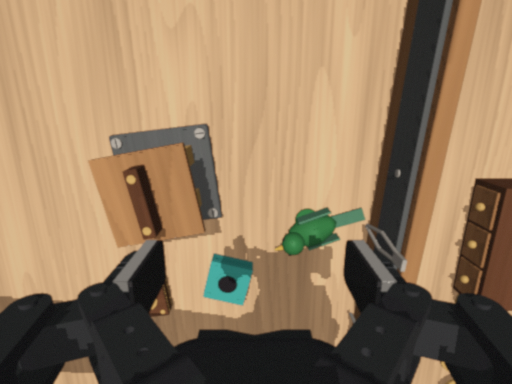

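```bash
cat > h.py <<'E'
from cell import r
import cv2, numpy as np
from scipy.spatial.transform import Rotation as R
def cloud(n):
    c=r.camera_params(n); p,d=r.read_camera(n)
    K=c["mtx"]; v,u=np.mgrid[0:384,0:512]
    X=np.stack([(u-K[0,2])/K[0,0]*d,(v-K[1,2])/K[1,1]*d,d],-1)
    W=X@R.from_rotvec(c["attitude"]).as_matrix().T+np.array(c["origin"])
    W[d<=0]=np.nan
    return p,d,W
def save(n,f,crop=None,s=1):
    p,d,W=cloud(n); q=p if crop is None else p[crop[1]:crop[3],crop[0]:crop[2]]
    if s!=1: q=cv2.resize(q,None,fx=s,fy=s,interpolation=cv2.INTER_CUBIC)
    cv2.imwrite(f"pics/{f}.png",cv2.cvtColor(q,cv2.COLOR_RGB2BGR)); return p,d,W
def ortho(p,W,x0,x1,y0,y1,res=0.001,f=None):
    # image: up=+x, left=+y ; highest point wins
    H=int((x1-x0)/res);Wd=int((y1-y0)/res)
    img=np.zeros((H,Wd,3),np.uint8);z=np.full((H,Wd),np.nan)
    P=W.reshape(-1,3);C=p.reshape(-1,3)
    ok=np.isfinite(P).all(1);P=P[ok];C=C[ok];o=np.argsort(P[:,2]);P=P[o];C=C[o]
    i=((x1-P[:,0])/res).astype(int);j=((y1-P[:,1])/res).astype(int)
    k=(i>=0)&(i<H)&(j>=0)&(j<Wd);img[i[k],j[k]]=C[k];z[i[k],j[k]]=P[k,2]
    if f: cv2.imwrite(f"pics/{f}.png",cv2.cvtColor(img,cv2.COLOR_RGB2BGR))
    return img,z
def down(yaw):
    "tool down, jaw (y) axis at world angle yaw"
    y=np.array([np.cos(yaw),np.sin(yaw),0]);z=np.array([0,0,-1.]);x=np.cross(y,z)
    return R.from_matrix(np.stack([x,y,z],1)).as_rotvec()
E
python3 - <<'E'
from h import *
print(R.from_rotvec(r.current_ee_rot()).as_matrix().round(2).tolist())
for n in ["scene","side"]:
    p,d,W=cloud(n)
    img,z=ortho(p,W,0.1,0.8,-0.6,0.6,0.002)
    cv2.imwrite(f"pics/o_{n}.png",cv2.cvtColor(img,cv2.COLOR_RGB2BGR))
    for t in ["nest","cover","strip","bare","plinth","spacer1","disc","weight","perch","finch","mallet"]:
        print(n,t,[(np.round(x["position"],3).tolist(),round(x["score"],2)) for x in r.place_of(t,n)])
E
```

```text
[[-0.0, 1.0, -0.0], [1.0, 0.0, -0.0], [-0.0, -0.0, -1.0]]
scene nest [([0.44, -0.017, -0.003], 0.88), ([0.708, 0.16, 0.064], 0.74)]
scene cover [([0.441, -0.018, 0.074], 0.74)]
scene strip [([0.715, 0.023, -0.003], 0.92)]
scene bare [([0.708, 0.163, 0.062], 0.6)]
scene plinth [([0.514, -0.158, -0.003], 0.64), ([0.395, -0.183, 0.001], 0.53)]
scene spacer1 [([0.485, 0.331, -0.004], 0.87), ([0.59, 0.3, -0.0], 0.78), ([0.374, 0.292, -0.001], 0.63), ([0.385, 0.41, -0.005], 0.58), ([0.509, -0.306, -0.004], 0.41), ([0.715, 0.02, -0.001], 0.28)]
scene disc [([0.508, -0.309, -0.002], 0.64)]
scene weight [([0.378, -0.292, -0.001], 0.59)]
scene perch [([0.633, -0.317, -0.0], 0.66), ([0.381, -0.291, 0.0], 0.39)]
scene finch [([0.621, -0.078, -0.002], 0.64), ([0.442, -0.015, 0.075], 0.52)]
scene mallet [([0.589, 0.401, 0.001], 0.89)]
side nest [([0.44, -0.024, -0.002], 0.92)]
side cover [([0.44, -0.021, 0.069], 0.57)]
side strip [([0.712, 0.019, 0.003], 0.77)]
side bare [([0.709, 0.166, 0.07], 0.68)]
side plinth [([0.404, -0.183, 0.003], 0.64), ([0.442, -0.02, 0.073], 0.41)]
side spacer1 [([0.484, 0.33, 0.002], 0.89), ([0.37, 0.293, -0.002], 0.64), ([0.592, 0.301, 0.003], 0.61), ([0.388, 0.41, -0.0], 0.58)]
side disc [([0.51, -0.304, -0.002], 0.45)]
side weight []
side perch [([0.636, -0.322, 0.002], 0.49)]
side finch [([0.623, -0.075, -0.002], 0.72)]
side mallet [([0.59, 0.397, -0.003], 0.85)]
```

```bash
python3 -c "
import cv2
a=cv2.imread('pics/o_scene.png');b=cv2.imread('pics/o_side.png')
cv2.imwrite('pics/o_both.png',cv2.vconcat([a[:300],b[:300]]))"
```

```text
(no output)
```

View pics/o_both.png

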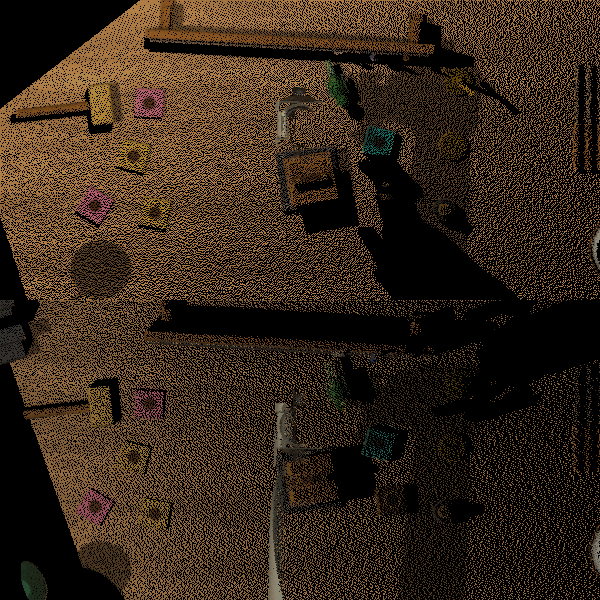

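```bash
python3 - <<'E'
from h import *
p,d,W=cloud("wrist")
def rect(m,W,name):
    pts=W[m][:,:2]; 
    (c,s,a)=cv2.minAreaRect((pts*1000).astype(np.float32)); print(name,m.sum(),np.round(c,1),np.round(s,1),round(a,2),W[m][:,2].mean().round(4)); 
x,y,z=W[...,0],W[...,1],W[...,2]
near=(abs(x-.44)<.09)&(abs(y+.02)<.09)
def clean(m): 
    m=cv2.morphologyEx(m.astype(np.uint8),cv2.MORPH_OPEN,np.ones((3,3)))
    n,l,st,_=cv2.connectedComponentsWithStats(m); k=1+np.argmax(st[1:,4]); return l==k
rect(clean(near&(z>.074)&(z<.088)),W,"board")
rect(clean(near&(z>.098)&(z<.112)),W,"bar")
rect(clean(near&(z>.007)&(z<.017)),W,"base")
print(np.percentile(z[near&np.isfinite(z)],[5,25,50,75,95,99]))
# strip: from side/scene/wrist
for n in ["scene","wrist"]:
    _,_,V=cloud(n)
    m=(V[...,2]>.05)&(V[...,2]<.085)&(V[...,0]>.66)&(V[...,0]<.73)&(V[...,1]>-.05)&(V[...,1]<.3)
    q=V[m]
    if len(q)>20: print(n,len(q),np.percentile(q[:,0],[5,20,50]), np.polyfit(q[:,1],q[:,0],1))
    m=(V[...,2]>.095)&(V[...,2]<.105)&(V[...,0]>.66)&(V[...,0]<.76)
    q=V[m]; 
    if len(q)>20: print(cv2.minAreaRect((q[:,:2]*1000).astype(np.float32)))
E
```

```text
board 7033 [440.9 -21.6] [96.8 96.1] 10.34 0.0811
bar 1187 [441.1 -21.2] [14.9 69.5] 10.39 0.1044
base 3387 [441.4 -17.5] [119.5 119.2] 6.81 0.0124
[-2.29281575e-04  1.20543320e-02  8.23033648e-02  2.99602163e-01
  3.18708860e-01  3.25432399e-01]
scene 203 [0.72207677 0.72356205 0.72607644] [0.05433367 0.72436863]
((715.2903442382812, 6.05126953125), (607.5145874023438, 46.98851776123047), 83.86573791503906)
wrist 3896 [0.69737101 0.69940331 0.70303101] [0.05413795 0.69928316]
((711.1383056640625, 21.869873046875), (259.4045104980469, 28.68794822692871), 86.03668975830078)
```

```bash
cat >> h.py <<'E'
PHI=np.arctan2(-0.0541,1)
def lean(th_deg,y=0.13,gap=0.0,lift=0.0,hh=0.0216):
    th=np.radians(th_deg);s,c=np.sin(th),np.cos(th)
    e=np.array([np.cos(PHI),np.sin(PHI),0]);k=np.array([0,0,1.])
    F=np.array([0.6993+0.0541*y,y,0])
    B=F-e*(0.096*c+gap)+k*lift
    u=e*c+k*s;n=-e*s+k*c
    pos=B+u*0.048+n*hh
    z=-n;x=u;yy=np.cross(z,x)
    return pos,R.from_matrix(np.stack([x,yy,z],1)).as_rotvec()
E
python3 - <<'E'
from h import *
for th in (60,66):
  for g,l in ((0,0),(.004,.004),(.05,.08)):
    p,o=lean(th,gap=g,lift=l); print(th,g,p.round(4),r.inverse_kinematics(p,o))
for yw in (10.4,190.4,-169.6):
  for z in (.0946,.2): print(yw,r.inverse_kinematics([.441,-.0215,z],down(np.radians(yw))))
for yw in (6.8,96.8,-83.2,186.8): print(yw,r.inverse_kinematics([.4414,-.0175,.1],down(np.radians(yw))))
E
```

```text
60 0 [0.6637 0.1323 0.0524] [ 0.3278068  -0.22517465 -0.91873229 -0.13700228 -0.32859884 -2.94344518]
60 0.004 [0.6597 0.1325 0.0564] [ 0.33114113 -0.24449509 -0.92399507 -0.12234098 -0.33142943 -2.9415824 ]
60 0.05 [0.6138 0.135  0.1324] [ 0.37385356 -0.5096777  -0.93262398  0.14250044 -0.36759003 -2.91738524]
66 0 [0.6671 0.1321 0.0526] [ 0.3358776  -0.18176004 -0.98046508 -0.35007968 -0.35464337 -2.97596849]
66 0.004 [0.6631 0.1323 0.0566] [ 0.33934756 -0.20297358 -0.98688    -0.33472076 -0.35776954 -2.97436174]
66 0.05 [0.6172 0.1348 0.1326] [ 0.38388001 -0.51024838 -1.01405781 -0.04688683 -0.39781088 -2.95339177]
10.4 [-0.04871426 -0.17950435 -0.36547713  1.38482354  0.          1.34056782]
10.4 [-0.04871426 -0.18326563 -0.16564582  1.58841613  0.          1.34056782]
190.4 [-0.04871426 -0.17950435 -0.36547713  1.38482354  0.         -1.80102483]
190.4 [-0.04871426 -0.18326563 -0.16564582  1.58841613  0.         -1.80102483]
-169.6 [-0.04871426 -0.17950435 -0.36547713  1.38482354  0.         -1.80102483]
-169.6 [-0.04871426 -0.18326563 -0.16564582  1.58841613  0.         -1.80102483]
6.8 [-3.96258258e-02 -1.80442873e-01 -3.55830985e-01  1.39540821e+00
  4.44089210e-16  1.41248811e+00]
96.8 [-0.03962583 -0.18044287 -0.35583099  1.39540821  0.         -0.15830821]
-83.2 [-3.96258258e-02 -1.80442873e-01 -3.55830985e-01  1.39540821e+00
 -4.44089210e-16  2.98328444e+00]
186.8 [-0.03962583 -0.18044287 -0.35583099  1.39540821  0.         -1.72910454]
```

```bash
python3 - <<'E'
from h import *
o=down(np.radians(190.4))
r.gripper_to(0.05,60)
r.move_to([.441,-.0215,.16],o)
p,d,W=save("wrist","b1")
print(r.line_to([.441,-.0215,.0946],speed=.1,contact_N=6),r.current_tcp_pos())
w=r.gripper_to(0.0,70); print(w,r.current_gripper_width(),r.current_wrist_force())
r.line_to([.441,-.0215,.22],speed=.12)
print(r.current_gripper_width(),r.current_wrist_force(),r.current_t())
p,d,W=save("wrist","b2"); save("scene","b3"); 
E
```

```text
False [ 0.44127938 -0.02151215  0.09513527]
False 0.012530481989704178 [0.34444082 0.57933852 5.3724541 ]
0.01218430278271817 [-0.14960523  0.21835869 -0.94030066] 7.2333
```

View pics/b3.png

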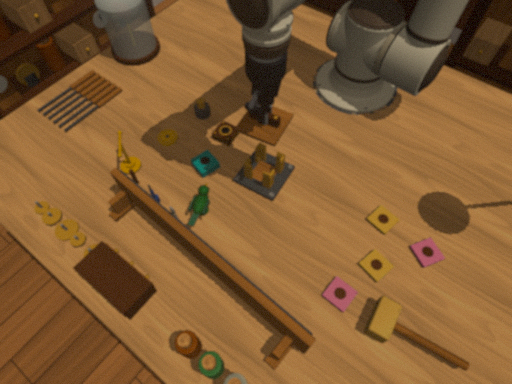

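View pics/b2.png

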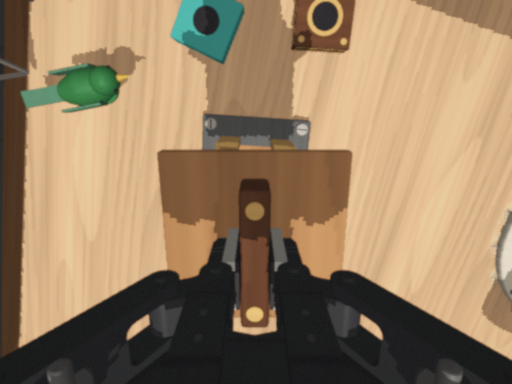

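Cover is held centrally (bar at columns 240–270); the nest is open in the scene view (265,170). Now lean it.

```bash
python3 - <<'E'
from h import *
TH=63
p,o=lean(TH,gap=.06,lift=.10); r.move_to(p,o)
print(r.current_gripper_width())
p,d,W=cloud("wrist")
p,o=lean(TH,gap=.012,lift=.012); r.line_to(p,o,speed=.12)
print("w",r.current_gripper_width(),r.current_wrist_force())
p,o=lean(TH,gap=.012,lift=-.006); print(r.line_to(p,speed=.03,contact_N=4),r.current_tcp_pos()-p,r.current_wrist_force())
save("scene","c1",(200,180,400,360),3);save("wrist","c2")
print(r.current_t())
E
```

```text
0.012539137972328007
w 0.012960298959599863 [-0.43292815  0.42988905 -1.24932848]
True [0.00056207 0.00014197 0.00626707] [ 2.65445903 -0.27650779  2.31670465]
10.2833
```

View pics/c1.png

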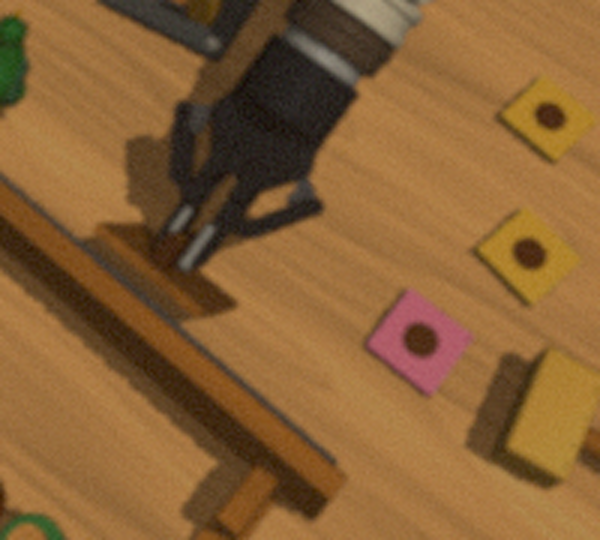

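View pics/c2.png

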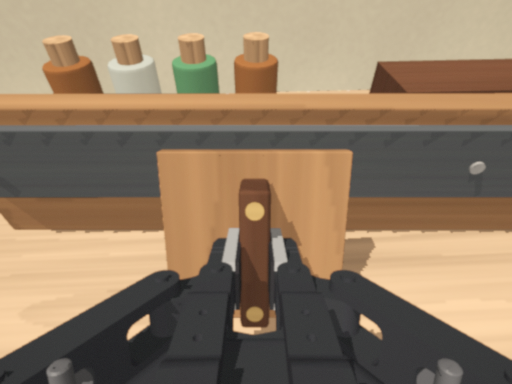

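```bash
python3 - <<'E'
from h import *
e=np.array([np.cos(PHI),np.sin(PHI),0])
p=r.current_tcp_pos()+[0,0,.0015]; r.line_to(p,speed=.03)
print(r.line_to(p+e*.02,speed=.02,contact_N=4),(r.current_tcp_pos()-p)@e,r.current_wrist_force())
p=r.current_tcp_pos()
print(r.line_to(p-[0,0,.005],speed=.02,contact_N=3),r.current_tcp_pos()-p,r.current_wrist_force())
r.gripper_to(.03)
r.sleep(.3)
z=R.from_rotvec(r.current_ee_rot()).as_matrix()[:,2]
save("wrist","c4")
r.line_to(r.current_tcp_pos()-z*.08,speed=.12)
r.sleep(.2)
save("scene","c3",(200,180,400,360),3); save("wrist","c5")
print(r.current_t())
E
```

```text
True 0.011045298262925914 [-1.71841245 -0.12537402 -0.56540014]
True [ 4.18014472e-04  4.01249820e-05 -4.31613685e-04] [-11.26309423  -0.89755095   7.88149471]
13.1583
```

View pics/c3.png

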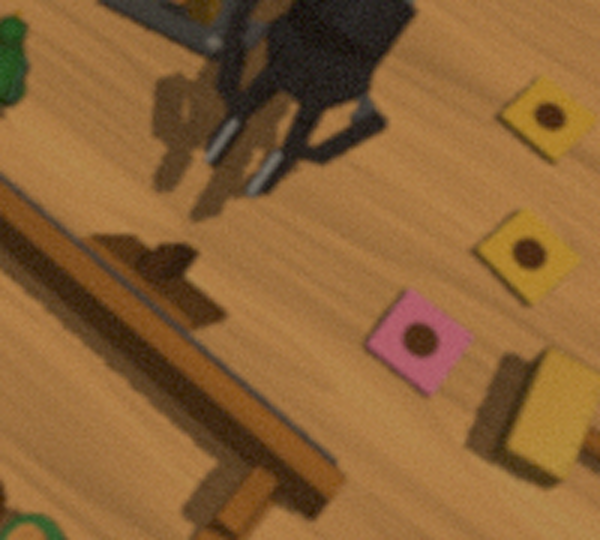

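View pics/c5.png

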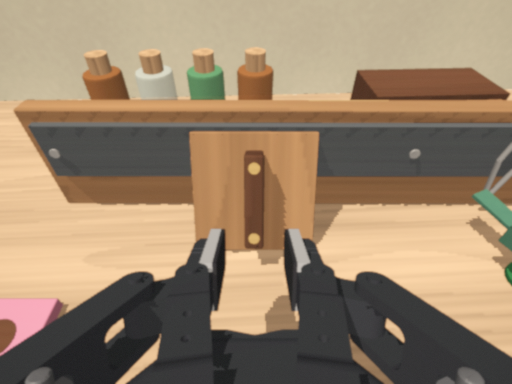

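```bash
cat >> h.py <<'E'
def clean(m): 
    m=cv2.morphologyEx(m.astype(np.uint8),cv2.MORPH_OPEN,np.ones((3,3)))
    n,l,st,_=cv2.connectedComponentsWithStats(m)
    if n<2: return m>0
    return l==1+np.argmax(st[1:,4])
def look(xy,yaw,z=.2,back=.05,f=None):
    x=np.array([-np.sin(yaw),np.cos(yaw)])
    q=np.array(xy)-back*x
    r.move_to([q[0],q[1],z],down(yaw)); r.sleep(.15)
    return save("wrist",f) if f else cloud("wrist")
def top(p,W,xy,z0,rad=.06,dz=.005):
    m=(np.hypot(W[...,0]-xy[0],W[...,1]-xy[1])<rad)&(abs(W[...,2]-z0)<dz)
    if m.sum()<50: return None
    m=clean(m); q=W[m]
    (c,s,a)=cv2.minAreaRect((q[:,:2]*1000).astype(np.float32))
    return dict(c=np.array(c)/1000,s=np.round(s,1),a=round(a,2),z=np.median(q[:,2]).round(4),n=m.sum(),rgb=p[m].mean(0).round(),row=np.argwhere(m).mean(0).round())
E
python3 - <<'E'
from h import *
z=R.from_rotvec(r.current_ee_rot()).as_matrix()[:,2]
r.line_to(r.current_tcp_pos()-z*.06+[0,0,.06],speed=.15)
r.gripper_to(.074)
p,d,W=look((.4414,-.0175),np.radians(186.8),f="d1")
print(top(p,W,(.4414,-.0175),.012,rad=.09))
print("walls",top(p,W,(.4414,-.0175),.070,rad=.09,dz=.006))
m=(np.hypot(W[...,0]-.4414,W[...,1]+.0175)<.07)&(W[...,2]>.055)&(W[...,2]<.08)
q=W[m];print(len(q),cv2.minAreaRect((q[:,:2]*1000).astype(np.float32)),q[:,2].max())
p,d,W=look((.400,-.183),np.radians(186.8),f="d2")
print(top(p,W,(.400,-.183),.024)); print(r.current_t())
E
```

```text
{'c': array([ 0.44045526, -0.01885856]), 's': array([120.2, 119.2]), 'a': 6.71, 'z': np.float64(0.0125), 'n': np.int64(10947), 'rgb': array([102.,  88.,  73.]), 'row': array([117., 255.])}
walls {'c': array([ 0.47039484, -0.04168427]), 's': array([21.2, 20.5]), 'a': 6.82, 'z': np.float64(0.0716), 'n': np.int64(462), 'rgb': array([108.,  83.,  48.]), 'row': array([ 91., 219.])}
1926 ((440.3170471191406, -17.925262451171875), (75.34996795654297, 75.05538177490234), 6.792211055755615) 0.07505796860449432
{'c': array([ 0.40036676, -0.18357629]), 's': array([56.6, 56. ]), 'a': 6.98, 'z': np.float64(0.0246), 'n': np.int64(3202), 'rgb': array([110.,  78.,  52.]), 'row': array([123., 254.])}
16.7583
```

View pics/d1.png

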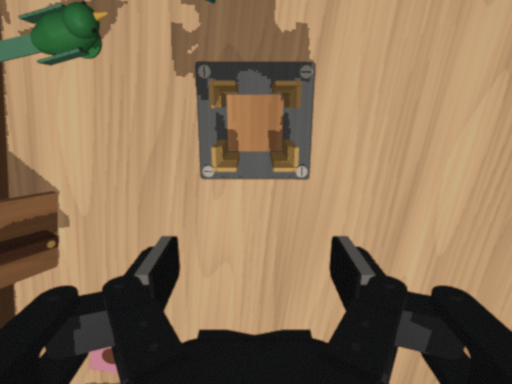

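View pics/d2.png

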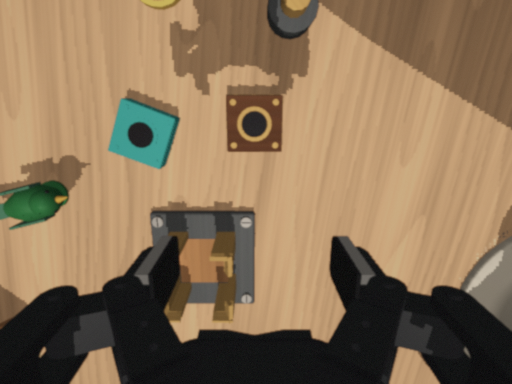

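```bash
cat >> h.py <<'E'
def pick(xy,yaw,z,open_=.074,N=60,up=.17):
    o=down(yaw); r.gripper_to(open_); r.move_to([*xy,max(z+.06,.09)],o)
    c=r.line_to([*xy,z],speed=.1,contact_N=8); print("down contact",c,r.current_tcp_pos())
    r.gripper_to(0,N); print("w",r.current_gripper_width())
    r.line_to([*xy,up],speed=.15); r.sleep(.1); print("w",r.current_gripper_width(),"f",np.round(r.current_wrist_force(),1))
E
python3 - <<'E'
from h import *
yaw=np.radians(187)
pick((.4004,-.1836),yaw,.0135)
p,d,W=save("wrist","e1")
t=r.current_tcp_pos(); print(t, top(p,W,t[:2],t[2]+.0105,rad=.05)); print(r.current_t())
E
```

```text
down contact False [ 0.40085506 -0.18374799  0.01422984]
w 0.05482624847064237
w 0.054680060038024336 f [ 0.1 -0.2 -2.4]
[ 0.40004395 -0.18343898  0.1691423 ] {'c': array([ 0.39924182, -0.18329065]), 's': array([68.1, 56.8]), 'a': 7.28, 'z': np.float64(0.179), 'n': np.int64(14056), 'rgb': array([102.,  75.,  52.]), 'row': array([259., 255.])}
20.0917
```

View pics/e1.png

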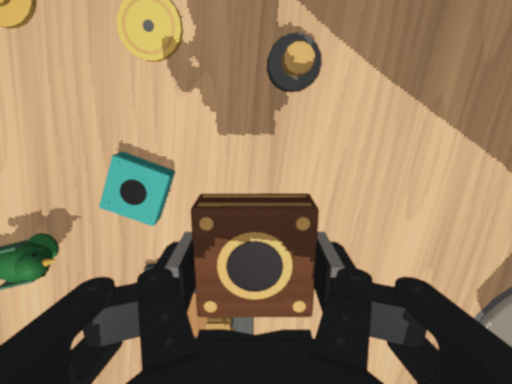

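```bash
cat >> h.py <<'E'
NEST=np.array([.4403,-.0180]); NY=np.radians(6.8)
def place(yaw,zt,rel=.064,off=(0,0),N=12):
    "zt = TCP z at seat; descends with contact, nudging if stuck early"
    o=down(yaw); q=NEST+off
    r.move_to([*q,zt+.09],o); r.sleep(.1)
    print("at",r.current_tcp_pos(),"w",r.current_gripper_width())
    r.line_to([*q,zt+.03],speed=.12,contact_N=N)
    c=r.line_to([*q,zt-.004],speed=.03,contact_N=N); t=r.current_tcp_pos()
    print("contact",c,"dz mm",round((t[2]-zt)*1000,1),"xy",t[:2]-q,"f",np.round(r.current_wrist_force(),1),"w",r.current_gripper_width())
    return t[2]-zt
def release(rel=.066,up=.17):
    r.gripper_to(rel); r.sleep(.15); t=r.current_tcp_pos(); r.line_to([t[0],t[1],up],speed=.15)
E
python3 - <<'E'
from h import *
print(place(np.pi+NY,.0262)); save("wrist","e2"); print(r.current_t())
E
```

```text
at [ 0.44045954 -0.01876865  0.11655256] w 0.054581449760773976
contact True dz mm 0.4 xy [-2.48485605e-04  3.45620811e-05] f [-1.4 -0.6  5.9] w 0.05487384977022099
0.00040922882116760026
22.5417
```

View pics/e2.png

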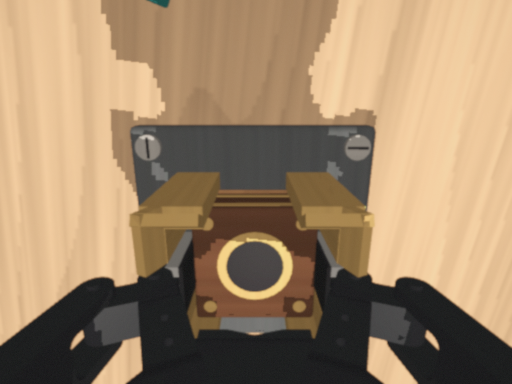

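Plinth went in and seated (dz 0.4 mm). Release, check it, then look at the spacers.

```bash
python3 - <<'E'
from h import *
release()
p,d,W=look(NEST,np.pi+NY,f="f1")
print(top(p,W,NEST,.036,rad=.045))
r.gripper_to(.074)
p,d,W=look((.43,.31),np.radians(186.8),z=.28,f="f2",back=.06)
for xy in ((.485,.331),(.373,.292)): print(top(p,W,xy,.010,rad=.055,dz=.004))
print(r.current_t())
E
```

```text
{'c': array([ 0.43900513, -0.01685576]), 's': array([56.9, 56.3]), 'a': 6.82, 'z': np.float64(0.0366), 'n': np.int64(3489), 'rgb': array([103.,  73.,  49.]), 'row': array([126., 254.])}
{'c': array([0.48585016, 0.33267834]), 's': array([56.1, 56.2]), 'a': 76.73, 'z': np.float64(0.0106), 'n': np.int64(1868), 'rgb': array([177., 150.,  96.]), 'row': array([125., 210.])}
{'c': array([0.37248663, 0.29029541]), 's': array([55.9, 56.1]), 'a': 79.81, 'z': np.float64(0.0104), 'n': np.int64(1969), 'rgb': array([177., 150.,  96.]), 'row': array([102., 300.])}
26.375
```

View pics/f1.png

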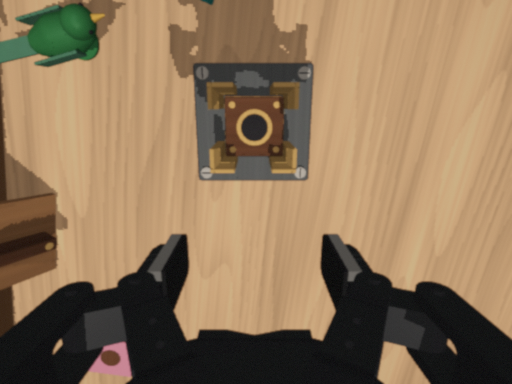

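View pics/f2.png

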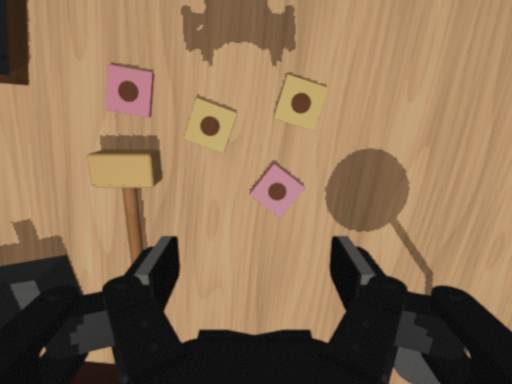

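```bash
python3 - <<'E'
from h import *
p,d,W=save("scene","g1",None,1.5); 
print([(np.round(x["position"],3).tolist(),round(x["score"],2)) for x in r.place_of("spacer1","scene")])
p,d,W=save("side","g2",None,1.5)
print([(np.round(x["position"],3).tolist(),round(x["score"],2)) for x in r.place_of("spacer1","side")])
E
```

```text
[([0.37, 0.291, -0.001], 0.93), ([0.387, 0.408, -0.004], 0.74), ([0.487, 0.334, -0.002], 0.68), ([0.591, 0.302, -0.002], 0.59), ([0.712, 0.017, 0.001], 0.36)]
[([0.387, 0.409, -0.002], 0.95), ([0.485, 0.328, 0.001], 0.91), ([0.593, 0.302, -0.0], 0.61), ([0.37, 0.293, -0.001], 0.58)]
```

View pics/g1.png

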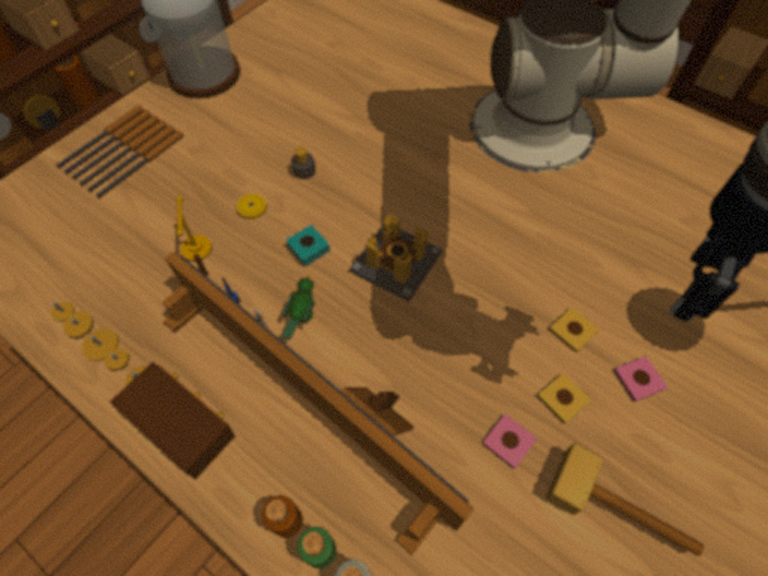

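View pics/g2.png

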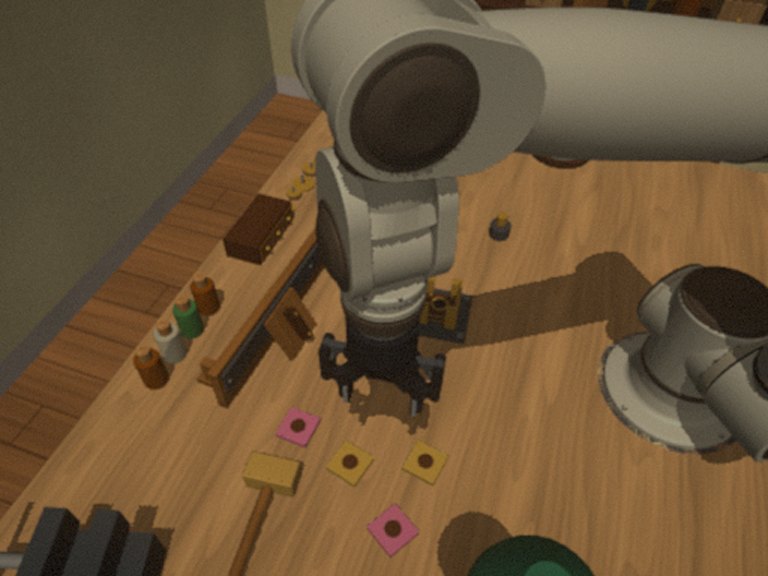

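```bash
python3 - <<'E'
from h import *
yaw=np.radians(166.73); xy=np.array([.4858,.3327])
pick(xy,yaw,.0122)
save("wrist","h1")
dz=place(np.pi+NY,.036+.0128); print(dz)
save("wrist","h2"); print(r.current_t())
E
```

```text
down contact False [0.48616954 0.33300323 0.01297823]
w 0.053128935827678594
w 0.053338236157270576 f [ 0.3  0.2 -1.1]
at [ 0.44069172 -0.0173029   0.13887321] w 0.05326995983531723
contact True dz mm 0.9 xy [-1.56152909e-04 -1.89294967e-05] f [-0.4  0.1  6.2] w 0.05341147526969603
0.0009467619656385665
33.2583
```

View pics/h2.png

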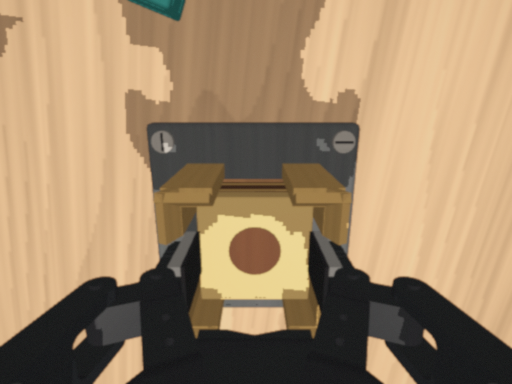

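```bash
python3 - <<'E'
from h import *
release()
p,d,W=look(NEST,np.pi+NY); print(top(p,W,NEST,.046,rad=.045))
r.gripper_to(.074)
p,d,W=look((.3725,.2903),np.radians(169.8)); b=top(p,W,(.3725,.2903),.010,rad=.055,dz=.004); print(b,r.current_t())
if abs(b["c"]-[.3725,.2903]).max()<.006 and b["s"].max()<58:
    a=np.radians(b["a"]); yaw=min((a+k*np.pi/2 for k in range(5)),key=lambda v:abs(v-np.radians(170)))
    pick(b["c"],yaw,.0122)
    print(place(np.pi+NY,.046+.0128)); p,d,W=save("wrist","i1")
    print(r.current_t())
E
```

```text
{'c': array([ 0.43903711, -0.01831996]), 's': array([56.7, 54.7]), 'a': 6.85, 'z': np.float64(0.0465), 'n': np.int64(3671), 'rgb': array([179., 152.,  99.]), 'row': array([126., 254.])}
{'c': array([0.37231653, 0.2902099 ]), 's': array([55.5, 56.1]), 'a': 79.7, 'z': np.float64(0.0105), 'n': np.int64(2926), 'rgb': array([178., 152.,  99.]), 'row': array([124., 255.])} 36.8333
down contact False [0.3726946  0.29054171 0.01288993]
w 0.05340690362645114
w 0.05342467973395091 f [-0.2 -0.7  0.2]
at [ 0.44044403 -0.01709877  0.14883223] w 0.053302962520395736
contact True dz mm 0.8 xy [-1.63747504e-04 -3.02799466e-05] f [-0.7 -0.1  5.1] w 0.05318282390172323
0.0008386840719491473
43.0667
```

View pics/i1.png

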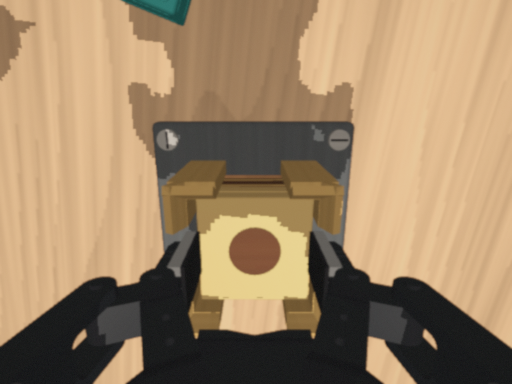

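```bash
python3 - <<'E'
from h import *
release()
p,d,W=look(NEST,np.pi+NY); print(top(p,W,NEST,.056,rad=.045))
r.gripper_to(.074)
p,d,W=look((.509,-.307),np.pi+NY,f="j1"); print(top(p,W,(.509,-.307),.010,rad=.045,dz=.004),r.current_t())
E
```

```text
{'c': array([ 0.43908899, -0.01851036]), 's': array([56.7, 55.6]), 'a': 6.92, 'z': np.float64(0.0565), 'n': np.int64(3996), 'rgb': array([178., 153.,  99.]), 'row': array([126., 254.])}
{'c': array([ 0.52261365, -0.33731036]), 's': array([47. , 24.1]), 'a': 13.34, 'z': np.float64(0.0108), 'n': np.int64(865), 'rgb': array([195., 173.,  93.]), 'row': array([ 90., 245.])} 46.525
```

View pics/j1.png

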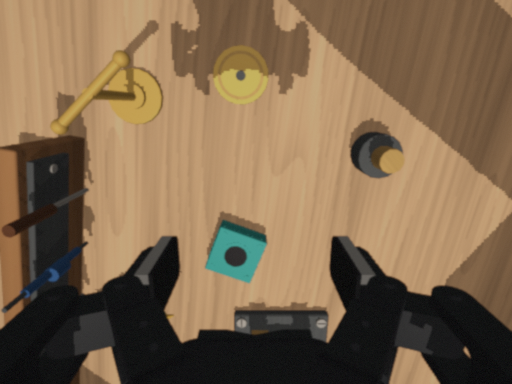

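```bash
python3 - <<'E'
from h import *
p,d,W=look((.523,-.352),np.pi+NY,f="j2",back=.06); b=top(p,W,(.523,-.352),.010,rad=.05,dz=.004);print(b,r.current_t())
print(r.inverse_kinematics([*b["c"],.0122],down(np.pi+NY)))
E
```

```text
{'c': array([ 0.52870697, -0.35191595]), 's': array([54.9, 54.2]), 'a': 7.25, 'z': np.float64(0.0108), 'n': np.int64(2311), 'rgb': array([195., 174.,  95.]), 'row': array([112., 249.])} 47.0
[-5.87275044e-01  3.17648035e-01 -1.66482200e-03  1.25148347e+00
  4.44089210e-16 -2.27675376e+00]
```

View pics/j2.png

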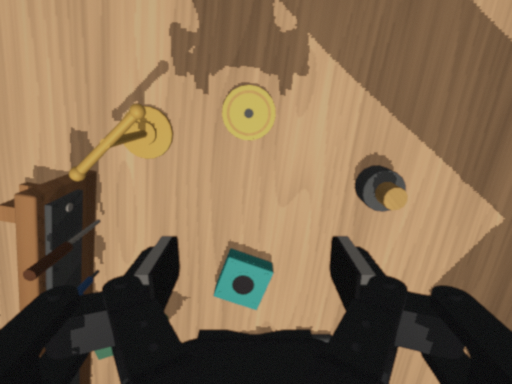

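```bash
python3 - <<'E'
from h import *
yaw=np.pi+NY; xy=np.array([.5285,-.3519])
pick(xy,yaw,.0122,open_=.068)
save("wrist","k1")
print(place(yaw,.056+.0128)); p,d,W=save("wrist","k2"); print(r.current_t())
E
```

```text
down contact False [ 0.52891344 -0.35214939  0.01306845]
w 0.05236091619270088
w 0.05195369803763499 f [ 0.1 -0.  -1.2]
at [ 0.44081277 -0.01878244  0.15878175] w 0.05202243459297571
contact True dz mm 1.2 xy [-1.55467383e-04  2.76807610e-05] f [-0.8 -0.7  5.6] w 0.05211180507341839
0.0011924841534615566
53.3667
```

View pics/k1.png

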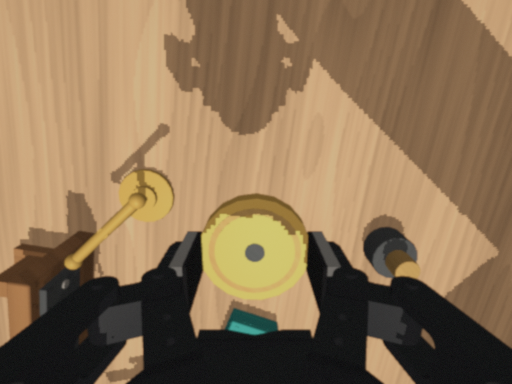

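View pics/k2.png

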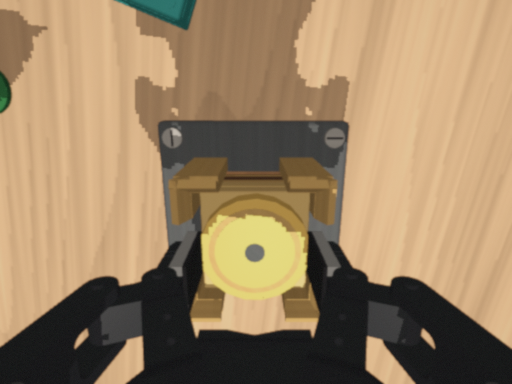

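```bash
python3 - <<'E'
from h import *
release()
p,d,W=look(NEST,np.pi+NY,f="l1"); print(top(p,W,NEST,.066,rad=.031,dz=.004))
m=(np.hypot(W[...,0]-NEST[0],W[...,1]-NEST[1])<.07)&(W[...,2]>.068)&(W[...,2]<.08)
q=W[m];print(cv2.minAreaRect((q[:,:2]*1000).astype(np.float32)))
r.gripper_to(.05)
p,d,W=look((.378,-.292),np.pi+NY,f="l2"); print(top(p,W,(.378,-.292),.056,rad=.05),top(p,W,(.378,-.292),.030,rad=.05,dz=.004),r.current_t())
E
```

```text
{'c': array([ 0.43914282, -0.01748482]), 's': array([55.1, 55.1]), 'a': 55.22, 'z': np.float64(0.0668), 'n': np.int64(3271), 'rgb': array([195., 174.,  96.]), 'row': array([129., 254.])}
((440.385986328125, -18.34667205810547), (75.5919418334961, 74.99655151367188), 6.909082412719727)
{'c': array([ 0.37847653, -0.2906987 ]), 's': array([21.8, 22.2]), 'a': 7.06, 'z': np.float64(0.0563), 'n': np.int64(527), 'rgb': array([191., 154.,  93.]), 'row': array([127., 254.])} {'c': array([ 0.37800693, -0.29081772]), 's': array([44.5, 44.4]), 'a': 6.94, 'z': np.float64(0.0303), 'n': np.int64(1144), 'rgb': array([85., 81., 76.]), 'row': array([124., 254.])} 56.7667
```

View pics/l1.png

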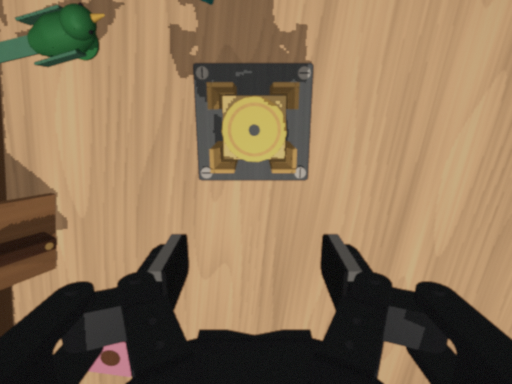

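View pics/l2.png

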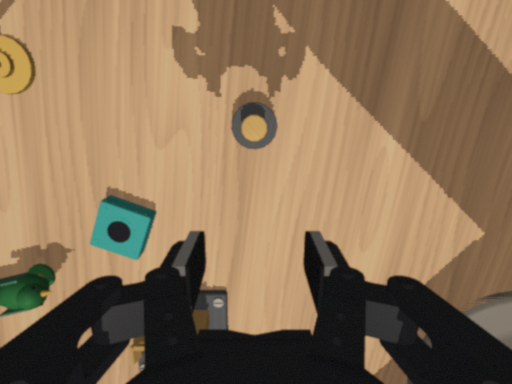

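```bash
python3 - <<'E'
from h import *
yaw=np.pi+NY
pick((.3784,-.2907),yaw,.0445,open_=.05,N=70,up=.2)
save("wrist","m1")
print(place(yaw,.066+.0453,off=(-.0003,0),N=8)); p,d,W=save("wrist","m2"); print(r.current_t())
save("side","m3",(240,120,400,240),4)
E
```

```text
down contact False [ 0.37877896 -0.29085606  0.04529428]
w 0.02198299366220732
w 0.021716853640522962 f [ 0.8  0.4 -3.7]
at [ 0.44006623 -0.01907     0.20126483] w 0.02150162811709341
contact True dz mm 0.1 xy [-8.41265143e-05  4.67686878e-05] f [-0.1  0.8  5.4] w 0.021774445951798428
0.00013264787824809887
62.7417
```

View pics/m1.png

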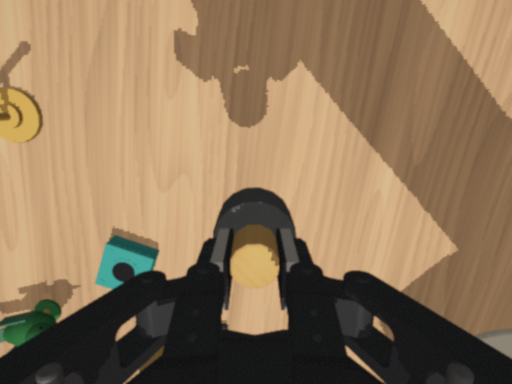

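View pics/m2.png

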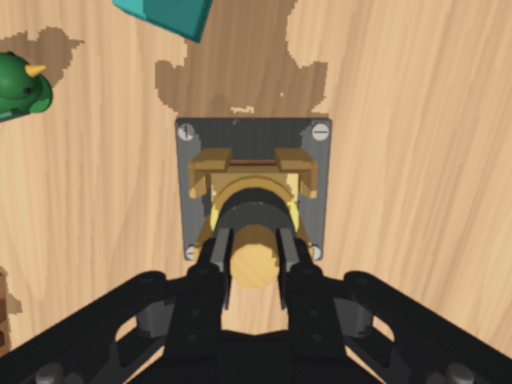

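View pics/m3.png

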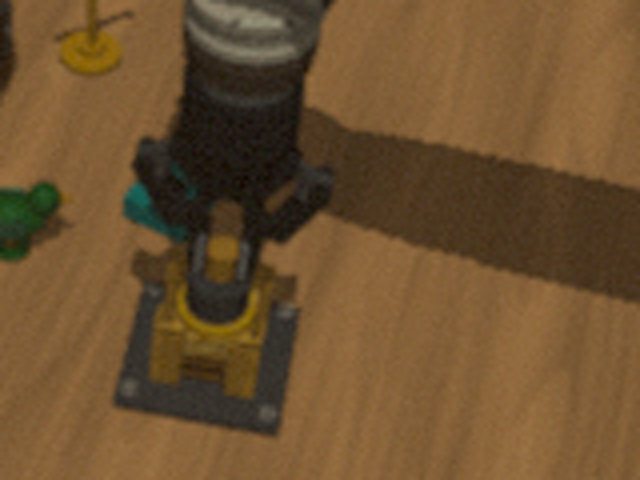

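```bash
python3 - <<'E'
from h import *
release(rel=.045,up=.24)
p,d,W=look(NEST,np.pi+NY,z=.24,f="n1")
print("knob",top(p,W,NEST,.122,rad=.05)); print("cyl",top(p,W,NEST,.096,rad=.05,dz=.004)); 
print("disc",top(p,W,NEST,.066,rad=.031,dz=.004))
m=(np.hypot(W[...,0]-NEST[0],W[...,1]-NEST[1])<.07)&(W[...,2]>.069)&(W[...,2]<.08)
q=W[m];print(cv2.minAreaRect((q[:,:2]*1000).astype(np.float32)))
save("scene","n2",None,1.5); save("side","n3",None,1.5); print(r.current_t())
E
```

```text
knob {'c': array([ 0.43929517, -0.01803339]), 's': array([22.2, 22.3]), 'a': 6.6, 'z': np.float64(0.1224), 'n': np.int64(648), 'rgb': array([191., 155.,  93.]), 'row': array([130., 254.])}
cyl {'c': array([ 0.43920435, -0.01729658]), 's': array([44.3, 44.4]), 'a': 6.84, 'z': np.float64(0.0964), 'n': np.int64(1343), 'rgb': array([84., 81., 73.]), 'row': array([126., 255.])}
disc {'c': array([ 0.43836719, -0.03158897]), 's': array([27.1, 54.7]), 'a': 87.23, 'z': np.float64(0.0664), 'n': np.int64(354), 'rgb': array([157., 130.,  68.]), 'row': array([108., 257.])}
((440.3297119140625, -18.41400146484375), (75.4088363647461, 74.68526458740234), 6.815628528594971)
64.925
```

View pics/n1.png

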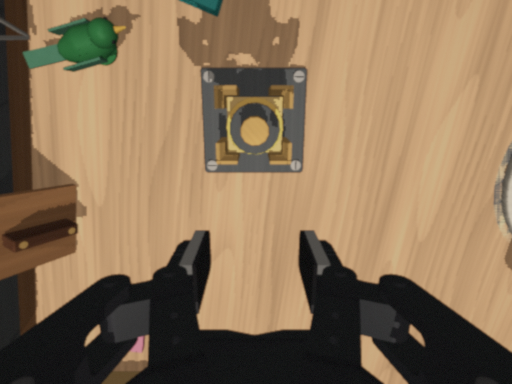

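View pics/n2.png

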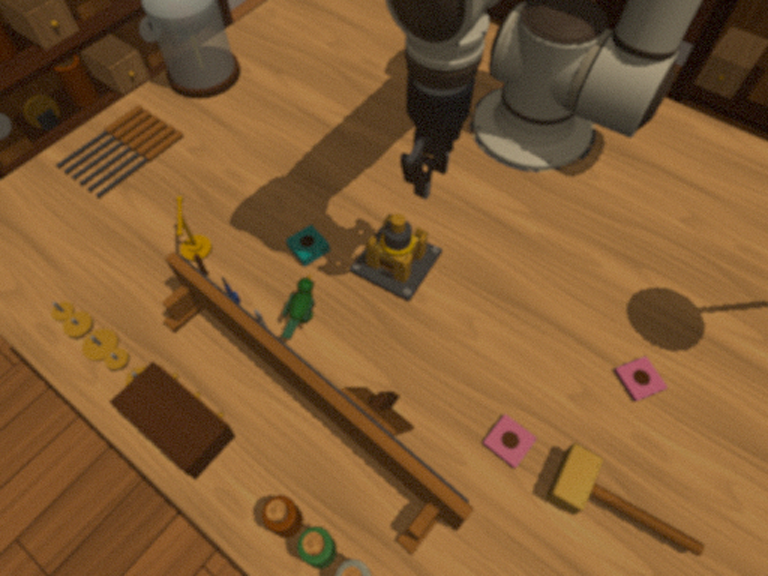

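View pics/n3.png

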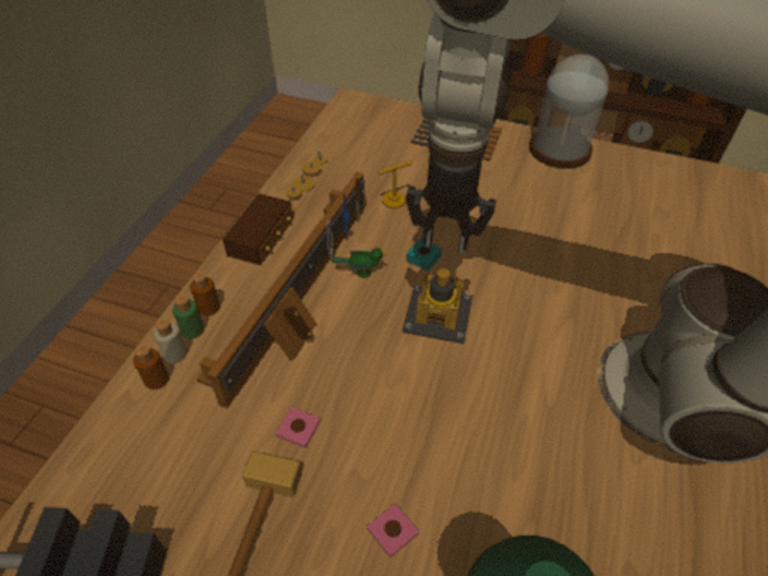

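```bash
python3 - <<'E'
from h import *
r.sleep(.3); print(r.sign_off())
E
```

```text
the job is handed in; nothing more can be done
None
```

The job is done and handed in at about 65 s. `sign_off` gave no verdict.

- **Cover:** it leans at about 63° on the middle of the bare stretch, grip bar up and towards the robot. It was still in place in the last pictures.
- **Pedestal:** the plinth, both spacers on the bench (only two were there, and the pink ones were left alone) and the disc are in the pocket. Each part was seated by contact. The depth images put each top at its expected height within 1 mm, and the plinth and spacers square to the nest within about 0.2°.
- **Disc:** it had been knocked a few centimetres before I reached it, so I found it again and then picked it.
- **Weight:** it stands upright within about 0.5 mm of the disc's centre.
- **Bystanders:** I did not touch the perch, finch or mallet, and the last pictures show them where they began.
- **One small disagreement:** the wrist camera puts the whole stack about 1.2 mm off the centre of the lips in x. That is within the 1.5 mm clearance, and part of it is probably the camera's calibration error.

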